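# Take the tall vial out of the warming block

### The job

Draw the tall amber vial straight up out of its well in the warming block and set it down gently, upright, in the middle of the round cork mat. Keep it upright on the way and leave the short vial in its well.

Things in the scene. Friction and masses are not known exactly. Their poses are not given: they have to be found in the camera images.
- tall_vial: The taller of two amber glass vials: smooth upright cylinder, diameter 30 mm, height 110 mm, flat foot, top 16 mm a flush black cap of the same diameter; about 60 to 130 g. It stands in one of the three wells of the warming block; its top 50 mm stick out above the deck. Origin: centre of its foot; z along the vial, up.
- short_vial: The other amber vial, to be left alone: same 30 mm diameter and black cap but only 80 mm tall, in another of the wells, so that 20 mm stick out. Origin: centre of its foot; z up.
- block: Fixed warming block 120 mm (x) by 200 mm (y), aluminium deck 85 mm above the table. 3 round wells 32 mm wide, 60 mm deep (floor 25 mm above the table) in a row along its y: y = -56, 0, +56 mm, x = 0. They hold the tall vial, the short vial and a low grey plug (38 mm wide, 4 mm above the deck), in any order. The deck is clear on the +x and -x sides of each well. Origin: centre of underside.
- cork_mat: Fixed round cork mat lying on the table, 100 mm in diameter and 6 mm thick, flat on top. Origin: centre of its underside; z up.

How it is judged:
On the way:
1. the tall vial is drawn clear of its well, upright (z of tall_vial in the frame of block above 0.087 m and angle between tall_vial's own z axis and vertical below 0.26 rad), for 0.1 s.
At the end, for the whole second after the job is handed in: The tall vial stands released and at rest on the cork mat, its foot on the cork and its axis within 25 mm of the mat's centre, upright within 10 degrees; the short vial is still in its well (moved less than 15 mm) (horizontal distance between tall_vial and cork_mat below 0.025 m and z of tall_vial in the frame of cork_mat between 0.002 and 0.012 m and angle between tall_vial's own z axis and vertical below 0.17 rad and linear speed of tall_vial below 0.03 m/s and distance of short_vial from where it was at the start of the episode below 0.015 m); the robot touches nothing.
It fails at once if the tall vial is tipped more than 20 degrees (angle between tall_vial's own z axis and vertical above 0.35 rad).
It fails at once if the tall vial is dropped: it falls faster than 0.5 m/s with no finger on it (a fall of more than about 13 mm) (contact force between tall_vial and the fingers below 0.1 N and linear speed of tall_vial above 0.5 m/s).
It fails at once if the short vial is pulled or knocked out of place by more than 25 mm (distance of short_vial from where it was at the start of the episode above 0.025 m).
It also fails if it takes over 43 s, if anything falls off the work surface, if the arm or the gripper's body presses on something with over 40 N, if the wrist force passes 120 N, or if a joint passes its speed limit or range.

### The arm

A 7-joint arm with a two-finger parallel gripper is mounted at the origin on the work surface. World frame = base frame: x ahead of the robot, y to its left, z up, the work surface at z = 0. Lengths are in m, angles in rad, forces in N, time in s.
With the tool pointing down it reaches from about 0.4 to 0.875 m from the base axis. Payload 19.3 kg.
Tool frame: the origin (TCP) lies between the finger pads; the fingertips stand 17 mm ahead of it and the grasp point (between the pads) lies 2 mm behind it; z points along the fingers, x is the direction in which the jaws open and shut, and the axes are right-handed (so a half turn about z gives the same grasp; the last joint's range is limited). The gripper opens to 85 mm and grips with 20 to 120 N. Pads are 22 mm wide; open, the fingers measure 114 mm over their backs; the gripper's body (76 mm by 85 mm) begins 54 mm behind the grasp point. The pads swing forward as they close: fully open they stand 13 mm farther back than shut.
Start: joints at [-1.383, 0.521, -0.036, 1.599, 0.021, 1.021, -0.113], TCP at [0.159, 0.604, 0.248] pointing down, gripper open.
Joint ranges: [-2.91, 2.91], [-0.3, 2.13], [-1.5, 1.42], [0.17, 2.43], [-1.26, 4.41], [0.16, 1.93], [-2.52, 2.52]. Speed limits (rad/s): [1.89, 1.89, 2.39, 2.39, 3.01, 3.01, 3.01].

### API

Orientations are given as [roll, pitch, yaw] about the fixed x, y, z axes, in that order (R = Rz(yaw) Ry(pitch) Rx(roll)).
In Python, from workcell import bot gives the robot as it stands. The module is installed in compiled form; this text tells all that it offers.
- The arm moves only by the tool arm_command, never from a script. Its argument "targets" is a list of rows, each a list of 6 numbers: the shift along the tool's x, y, z in mm, then the turn, a rotation vector about the tool's x, y, z in degrees. In form: [[x, y, z, wx, wy, wz], ...]. A call has 1 to 8 rows; each row shifts and turns the pose as measured when the row begins, along the tool's axes as they then stand; what a row does not reach is not made up. A row lasts 1/10 s, in which the tool goes at most 50 mm and 8.59 degrees, less where a joint would pass 70% of its speed; a pose out of reach is approached as far as the arm can. A call is refused whole if a number of a shift passes 50 or a number of a turn 8.59, either way. A call with a gripper value outside its range is refused whole. "grip" is the opening in per cent of the stroke, from 0 (shut) to 100 (fully open), set as the call begins (left out, the last holds). The fingers move at their own pace and stop on an object; "grip_force" is the grip in N (left out, the last holds). Time passes only in rows, so rows that do not move let the fingers close. It gives the time, the measured TCP pose, the force and the opening at its end, in the units of the state.
- bot.observe(): the state, without advancing time (a new reading comes with each control period).
- bot.grab_frame(name): name is "scene" or "top" or "wrist"; returns a dict with "color" (400x640x3 uint8, red, green, blue), "depth" (400x640 float32, m along the optical axis (not along the pixel's ray), 0 where there is no reading), "fov_y" (degrees; the focal length in pixels is half the picture's height over the tangent of half this angle, whatever the lens; pixels are square), "cx", "cy" (the principal point, pixels), "R" (3x3) and "t" (3): a world point X has camera coordinates R X + t; the wrist camera has in their place "hand_eye" (4x4, takes a point from camera to tool coordinates, whose origin is the TCP and whose axes are the tool frame's). Camera axes: x right, y down, z forward; pixel columns grow to the right and rows downward; lengths in m; the calibration is good to about 2 mm. A picture is of the moment at which its call begins: read the wrist's pose just before it.
- bot.job_done(): hands the job in, once; it reports no verdict.
The state is a dict: "clock": time; "qpos": joint angles; "qd": joint speeds; "joint_efforts": joint torques, N m; "position": TCP position; "tool_rot": TCP orientation; "force": force on the tool from outside, world axes, zero at the start; "moment": the same for the moment, N m; "grip_width": finger opening in m.
Only numpy, scipy, OpenCV 4.12 (cv2) and the standard library are available. Lean on these libraries where they do the work, as an engineer would, in place of code of your own. Each camera call takes 0.05 s, during which the arm holds its last target. There are 200 camera calls.

## Working session

There is one attempt and no reset: what is moved stays moved. The work goes in short steps, Python scripts to look and compute and a tool call to move; the robot and the scene stay as the last step left them, time stands still between calls to the robot, and variables do not carry over. Pictures are saved under pics/ and viewed, about 8 in all and at most 12, crops included, and the job is handed in when it is done.

Besides the shell and the picture viewer there is one more tool, called after "Request:" as name(argument=value, ...), one argument or row to a line, values as JSON. arm_command: Moves the arm, as the interface text tells. Its arguments: {"type":"object","properties":{"targets":{"type":"array"},"grip":{"type":"number"},"grip_force":{"type":"number"}},"required":["targets"]}

```bash
mkdir -p pics
python3 - <<'E'
from workcell import bot
import cv2,numpy as np
s=bot.observe();print(s)
fs=[]
for n in("scene","top"):
    f=bot.grab_frame(n);np.savez(n+'.npz',**{k:v for k,v in f.items()})
    print(n,f['fov_y'],f['cx'],f['cy'],np.round(f['R'],3).tolist(),np.round(f['t'],3))
    cv2.imwrite(f'pics/{n}1.png',f['color'][:,:,::-1])
E
```

```text
{'clock': 0.0, 'qpos': array([-1.38322795,  0.52198556, -0.03635091,  1.59999064,  0.0212064 ,
        1.02108499, -0.11278131]), 'qd': array([ 0.0003161 , -0.00039804,  0.00168547, -0.00084596,  0.00039775,
       -0.00087   , -0.00071514]), 'joint_efforts': array([-2.18545479e-04, -9.27112412e+01,  1.98023468e+00, -3.69932270e+01,
        1.79143361e-02,  8.13670456e-03,  3.90980773e-06]), 'position': array([0.15927098, 0.60404934, 0.2477494 ]), 'tool_rot': array([3.14152238e+00, 1.08106798e-03, 1.31306004e+00]), 'force': array([ 0.09166037, -0.16024352,  0.19479741]), 'moment': array([-0.02097363, -0.01808953,  0.00039114]), 'grip_width': 0.08567196651026729}
scene 56.428821907207976 317.5920304288188 197.95740133924727 [[-0.549, 0.836, 0.02], [0.467, 0.326, -0.822], [-0.693, -0.442, -0.569]] [ 0.294 -0.201  1.155]
top 45.591275956183026 321.5645031188855 205.28182652382932 [[-0.007, -1.0, 0.021], [-0.987, 0.004, -0.159], [0.159, -0.022, -0.987]] [-0.016  0.553  0.825]
```

View pics/scene1.png

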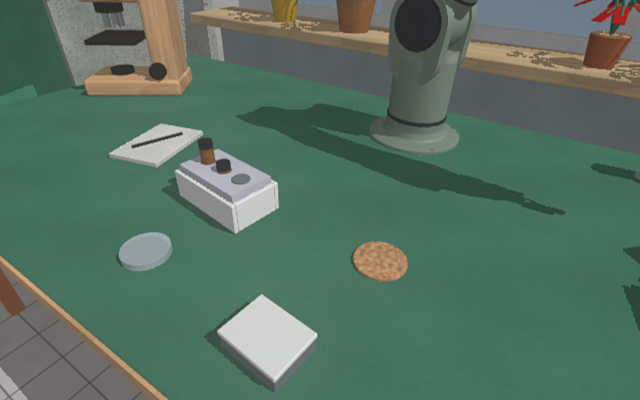

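View pics/top1.png

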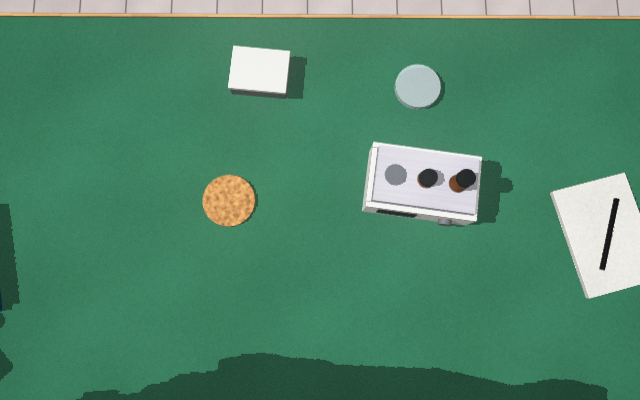

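The scene view shows the block with the tall vial at (207,150), the short vial at (223,166), the plug at (241,180) and the cork mat at (380,261). In the top view the tall cap is at (465,178), the short cap at (428,178), the plug at (396,174) and the cork at (229,200).

```bash
cat > h.py <<'E'
import numpy as np,cv2
def K(f):
    F=200/np.tan(np.radians(float(f['fov_y']))/2);return F,float(f['cx']),float(f['cy'])
def ray(f,uv,z):
    F,cx,cy=K(f);R,t=f['R'],f['t'];uv=np.atleast_2d(uv).astype(float)
    d=np.c_[(uv[:,0]-cx)/F,(uv[:,1]-cy)/F,np.ones(len(uv))]@R
    C=-R.T@t;return C+d*((z-C[2])/d[:,2])[:,None]
def cloud(f):
    F,cx,cy=K(f);v,u=np.mgrid[:400,:640];D=f['depth']
    P=np.dstack([(u-cx)/F*D,(v-cy)/F*D,D]);return (P-f['t'])@f['R']
E
python3 - <<'E'
from h import *
for n in("scene","top"):
    f=np.load(n+'.npz');c=f['color'].astype(int);P=cloud(f);hsv=cv2.cvtColor(f['color'],cv2.COLOR_RGB2HSV)
    ok=f['depth']>0
    def rep(name,m,z):
        k,lab,st,ce=cv2.connectedComponentsWithStats(m.astype(np.uint8))
        for i in range(1,k):
            if st[i,4]>40:
                w=lab==i;(cc,r)=cv2.minEnclosingCircle(np.argwhere(w)[:,::-1].astype(np.float32))
                print(n,name,st[i,4],np.round(ce[i]),'ray cent',ray(f,ce[i],z).round(4)[0],'circ',ray(f,cc,z).round(4)[0],'cloud',np.median(P[w],0).round(4))
    if n=='top': roi=np.zeros((400,640),bool);roi[140:230,355:490]=1
    else: roi=np.zeros((400,640),bool);roi[130:235,170:285]=1
    black=(c.max(2)<75)&roi&ok
    rep('tallcap',black&(abs(P[...,2]-.135)<.006),.135)
    rep('shortcap',black&(abs(P[...,2]-.105)<.006),.105)
    rep('plug',roi&(c.max(2)>90)&(c.max(2)<160)&(np.ptp(c,2)<25)&(abs(P[...,2]-.089)<.006),.089)
    ck=(hsv[...,0]<22)&(hsv[...,1]>90)&ok&(abs(P[...,2]-.006)<.012)
    rep('cork',cv2.morphologyEx(ck.astype(np.uint8),cv2.MORPH_CLOSE,np.ones((5,5))),.006)
    dk=roi&(abs(P[...,2]-.085)<.006)
    q=cv2.minAreaRect(np.argwhere(dk)[:,::-1].astype(np.float32));bp=ray(f,cv2.boxPoints(q),.085)[:,:2]
    print('deck',bp.round(3).tolist(), bp.mean(0),np.percentile(P[dk][:,2],[10,50,90]))
E
```

```text
scene tallcap 94 [204. 141.] ray cent [ 0.59  -0.251  0.135] circ [ 0.5884 -0.2525  0.135 ] cloud [ 0.5891 -0.2513  0.1346]
scene shortcap 93 [223. 163.] ray cent [ 0.5976 -0.196   0.105 ] circ [ 0.5979 -0.196   0.105 ] cloud [ 0.5962 -0.197   0.1047]
scene plug 45 [198. 160.] ray cent [ 0.5992 -0.2715  0.089 ] circ [ 0.6044 -0.262   0.089 ] cloud [ 0.5955 -0.2809  0.0851]
scene plug 169 [240. 179.] ray cent [ 0.6044 -0.143   0.089 ] circ [ 0.606  -0.1408  0.089 ] cloud [ 0.6046 -0.1433  0.0889]
scene cork 311 [139.  92.] ray cent [ 0.2737 -0.9689  0.006 ] circ [ 0.2215 -1.0396  0.006 ] cloud [ 0.2887 -0.9467  0.0123]
scene cork 1671 [380. 261.] ray cent [0.5748 0.1614 0.006 ] circ [0.5747 0.1611 0.006 ] cloud [0.5753 0.1617 0.0062]
scene cork 1124 [ 86. 333.] ray cent [ 0.9556 -0.1302  0.006 ] circ [ 0.9526 -0.1429  0.006 ] cloud [ 9.543e-01 -1.303e-01 -2.000e-04]
deck [[0.647, -0.284], [0.515, -0.379], [0.556, -0.104], [0.664, -0.057]] [ 0.59534277 -0.20586436] [0.08381758 0.08519082 0.08703239]
top tallcap 248 [466. 178.] ray cent [ 0.5839 -0.2577  0.135 ] circ [ 0.584  -0.2575  0
[... 215 characters left out ...]
3  0.089 ] circ [ 0.5998 -0.1486  0.089 ] cloud [ 0.6004 -0.1481  0.0894]
top plug 89 [439. 178.] ray cent [ 0.5937 -0.2255  0.089 ] circ [ 0.5937 -0.2203  0.089 ] cloud [ 0.5937 -0.2264  0.0854]
top plug 68 [473. 184.] ray cent [ 0.5829 -0.285   0.089 ] circ [ 0.587  -0.2803  0.089 ] cloud [ 0.5809 -0.2881  0.0854]
top cork 1999 [317.  16.] ray cent [ 0.9502 -0.0133  0.006 ] circ [ 0.9497 -0.0187  0.006 ] cloud [ 9.534e-01 -9.600e-03  5.000e-04]
top cork 2109 [228. 200.] ray cent [0.5694 0.157  0.006 ] circ [0.5702 0.1576 0.006 ] cloud [0.5695 0.1568 0.0064]
deck [[0.555, -0.105], [0.655, -0.121], [0.629, -0.304], [0.529, -0.284]] [ 0.59186218 -0.20326023] [0.0835447  0.0855225  0.08779321]
```

Request:
arm_command(
  targets=[
    [0,45,0,0,0,4.2],
    [0,45,0,0,0,4.2],
    [0,45,0,0,0,4.2],
    [0,45,0,0,0,4.2],
    [0,45,0,0,0,4.2],
    [0,45,0,0,0,4.2],
    [0,45,0,0,0,4.2],
    [0,45,0,0,0,4.2],
  ],
  grip=100,
)

```text
clock: 0.9
position: [0.4712, 0.426, 0.244]
tool_rot: [-3.14, 0.006, 0.718]
force: [0.0, 0.8, 0.5]
grip_width: 0.0853
```

Request:
arm_command(
  targets=[
    [0,45,0,0,0,4.2],
    [0,45,0,0,0,4.2],
    [0,45,0,0,0,4.2],
    [0,45,0,0,0,4.2],
    [0,45,0,0,0,4.2],
    [0,45,0,0,0,4.2],
    [0,45,0,0,0,4.2],
    [0,45,0,0,0,4.2],
  ],
)

```text
clock: 1.7
position: [0.6317, 0.0935, 0.2414]
tool_rot: [3.138, 0.009, 0.107]
force: [0.8, 0.5, -0.6]
grip_width: 0.0851
```

```bash
cat >> h.py <<'E'
from scipy.spatial.transform import Rotation as Ro
def togo(s,p,yaw):
    "remaining move in tool axes: mm and rotvec deg"
    R=Ro.from_euler('xyz',s['tool_rot']);T=Ro.from_euler('xyz',[np.pi,0,yaw])
    return (R.inv().apply(np.array(p)-s['position'])*1000).round(1),(R.inv()*T).as_rotvec(degrees=True).round(2)
E
python3 - <<'E'
from h import *
from workcell import bot
s=bot.observe();print(s['position'],s['tool_rot'],togo(s,[.586,-.255,.245],-.143))
E
```

```text
[0.63168066 0.09352246 0.24142575] [3.1377175  0.00854986 0.10724003] (array([-82.7, 341.6,  -1.5]), array([ 0.28,  0.46, 14.34]))
```

Request:
arm_command(
  targets=[
    [-8,42,-2,0,0,1.8],
    [-8,42,-2,0,0,1.8],
    [-8,42,-2,0,0,1.8],
    [-8,42,-2,0,0,1.8],
    [-8,42,-1,0,0,1.8],
    [-8,42,-1,0,0,1.8],
    [-8,42,0,0,0,1.8],
    [-8,30,0,0,0,1.0],
  ],
)

```text
clock: 2.5
position: [0.5622, -0.2443, 0.2518]
tool_rot: [3.134, 0.011, -0.145]
force: [1.0, 0.3, -0.0]
grip_width: 0.0854
```

Request:
arm_command(
  targets=[
    [0,0,0,0,0,0],
    [0,0,0,0,0,0],
  ],
)

```text
clock: 2.7
position: [0.5597, -0.2491, 0.2517]
tool_rot: [3.132, 0.012, -0.152]
force: [0.4, 0.9, 0.1]
grip_width: 0.0857
```

Run:
```python
from h import *
from workcell import bot
s=bot.observe();print(s['position'],s['tool_rot'],s['force'],togo(s,[.586,-.255,.245],-.143))
f=bot.grab_frame('wrist');np.savez('w1.npz',pos=s['position'],rot=s['tool_rot'],**f)
print(f['hand_eye'].round(3).tolist(),f['fov_y']);cv2.imwrite('pics/w1.png',f['color'][:,:,::-1])
```

```text
[ 0.55966871 -0.24911082  0.25166402] [ 3.13202383  0.01167071 -0.15217154] [0.43833117 0.87867973 0.07739143] (array([27. ,  1.8,  6.4]), array([ 0.55,  0.67, -0.52]))
[[1.0, 0.0, -0.0, -0.0], [-0.0, 0.952, 0.305, -0.078], [0.0, -0.305, 0.952, -0.125], [0.0, 0.0, 0.0, 1.0]] 64.89426660028823
```

View pics/w1.png

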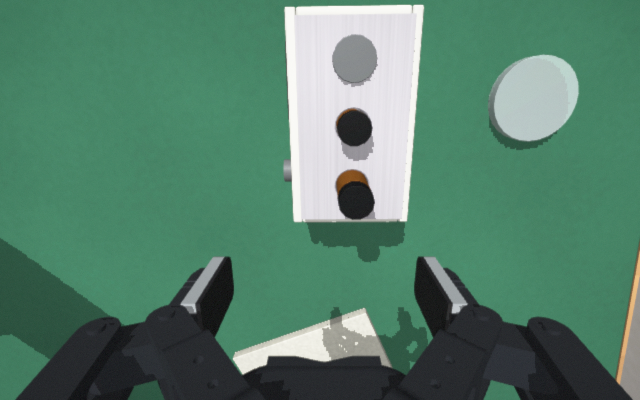

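The wrist view shows the tall cap at (355,200), the short cap at (354,128) and the plug at (355,58). The pads are at columns 220 and 430, so the jaws line up with the block's x.

```bash
cat >> h.py <<'E'
def wristify(f,pos,rot):
    H=f['hand_eye'];Rt=Ro.from_euler('xyz',rot).as_matrix();T=np.eye(4);T[:3,:3]=Rt;T[:3,3]=pos
    M=np.linalg.inv(T@H);g={k:f[k] for k in('color','depth','fov_y','cx','cy')};g['R']=M[:3,:3];g['t']=M[:3,3];return g
def blobs(f,m,z,amin=300):
    k,lab,st,ce=cv2.connectedComponentsWithStats(m.astype(np.uint8));P=cloud(f)
    for i in range(1,k):
        if st[i,4]>amin:
            cc,r=cv2.minEnclosingCircle(np.argwhere(lab==i)[:,::-1].astype(np.float32))
            print(st[i,4],cc,round(r,1),'cent',ray(f,ce[i],z)[0].round(4),'circ',ray(f,cc,z)[0].round(4),'cloud',np.median(P[lab==i],0).round(4))
E
python3 - <<'E'
from h import *
d=np.load('w1.npz');f=wristify(d,d['pos'],d['rot']);P=cloud(f);c=d['color'].astype(int)
bl=(c.max(2)<60);bl[:,:290]=0;bl[:,420:]=0;bl[250:]=0
z=P[...,2]
blobs(f,bl&(abs(z-.135)<.006),.135);blobs(f,bl&(abs(z-.105)<.006),.105)
g=(c.max(2)>90)&(c.max(2)<150)&(np.ptp(c,2)<20)&(abs(z-.089)<.003);g[:,:290]=0;g[:,420:]=0;g[100:]=0
blobs(f,g,.089)
E
```

```text
968 (355.8461608886719, 201.0) 17.9 cent [ 0.5832 -0.2554  0.135 ] circ [ 0.5832 -0.2554  0.135 ] cloud [ 0.5833 -0.2554  0.1344]
925 (353.6785583496094, 128.0) 17.4 cent [ 0.5908 -0.201   0.105 ] circ [ 0.5905 -0.201   0.105 ] cloud [ 0.5907 -0.2011  0.1044]
1622 (354.1807861328125, 58.684539794921875) 23.7 cent [ 0.599  -0.1466  0.089 ] circ [ 0.5989 -0.1464  0.089 ] cloud [ 0.5991 -0.1466  0.0884]
```

Run:
```python
from h import *
from workcell import bot
s=bot.observe();print(togo(s,[.5832,-.2555,.20],-.144))
```

```text
(array([24.9,  2.1, 51.4]), array([ 0.57,  0.68, -0.47]))
```

Request:
arm_command(
  targets=[
    [10,1,10,0.3,0.4,-0.3],
    [10,1,15,0.2,0.3,-0.2],
    [5,0,15,0,0,0],
    [0,0,12,0,0,0],
    [0,0,0,0,0,0],
    [0,0,0,0,0,0],
  ],
)

```text
clock: 3.35
position: [0.5873, -0.2509, 0.1921]
tool_rot: [-3.14, 0.002, -0.136]
force: [0.7, -0.9, -0.3]
grip_width: 0.0853
```

```bash
cat > look.py <<'E'
from h import *
from workcell import bot
import sys
s=bot.observe();w=bot.grab_frame('wrist');f=wristify(w,s['position'],s['tool_rot'])
print(s['position'],s['tool_rot'],s['force'],s['grip_width'])
cv2.imwrite(f'pics/{sys.argv[1]}.png',w['color'][:,:,::-1])
P=cloud(f);c=w['color'].astype(int);bl=(c.max(2)<60);bl[:,:280]=0;bl[:,430:]=0
blobs(f,bl&(abs(P[...,2]-.135)<.006),.135)
print(togo(s,[.5832,-.2555,.113],-.144))
E
python3 look.py w2
```

```text
[ 0.58733925 -0.25093513  0.19209858] [-3.14008351e+00  1.69954602e-03 -1.36406630e-01] [ 0.69526727 -0.93328291 -0.33509475] 0.08533582155805546
1598 (319.54083251953125, 235.29855346679688) 23.1 cent [ 0.5837 -0.2553  0.135 ] circ [ 0.5836 -0.2553  0.135 ] cloud [ 0.5837 -0.2557  0.1343]
(array([-3.3,  5.2, 79.1]), array([-0.09,  0.1 ,  0.43]))
```

Request:
arm_command(
  targets=[
    [-2,3,0,0,0,0.4],
    [-1,2,5,0,0,0],
    [0,0,12,0,0,0],
    [0,0,15,0,0,0],
    [0,0,12,0,0,0],
    [0,0,8,0,0,0],
    [0,0,2,0,0,0],
    [0,0,0,0,0,0],
  ],
)

```text
clock: 4.2
position: [0.5829, -0.2559, 0.1339]
tool_rot: [-3.14, 0.001, -0.144]
force: [0.4, -0.4, -0.6]
grip_width: 0.0854
```

```bash
python3 look.py w3
```

```text
[ 0.58294201 -0.25586297  0.13392109] [-3.14008667e+00  9.93160374e-04 -1.44415742e-01] [ 0.39388509 -0.3869648  -0.6441445 ] 0.08535446710132681
3130 (325.77398681640625, 276.8835754394531) 32.5 cent [ 0.5837 -0.2548  0.135 ] circ [ 0.5836 -0.2549  0.135 ] cloud [ 0.5836 -0.2552  0.1344]
359 (420.5, 281.5) 24.5 cent [ 0.6251 -0.2618  0.135 ] circ [ 0.6256 -0.2633  0.135 ] cloud [ 0.6248 -0.2611  0.1362]
(array([ 0.2, -0.4, 20.9]), array([-0.09,  0.06, -0.02]))
```

View pics/w3.png

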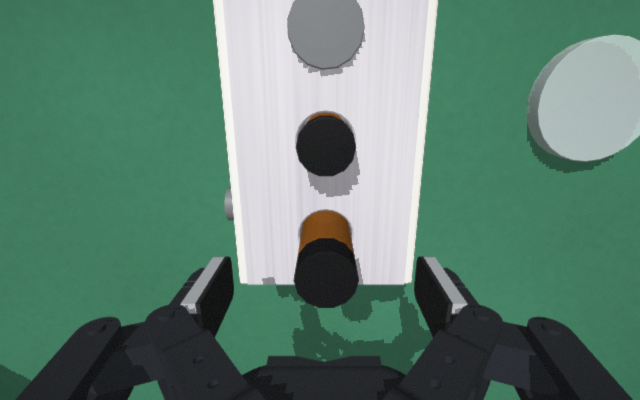

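The tall cap at (326,277) sits centred between the pads (columns 225 and 425), and the short vial is clear. I'll go down and close gently.

Request:
arm_command(
  targets=[
    [0,0,8,0,0,0],
    [0,0,8,0,0,0],
    [0,0,2,0,0,0],
    [0,0,0,0,0,0],
    [0,0,0,0,0,0],
  ],
)

```text
clock: 4.75
position: [0.5835, -0.256, 0.1154]
tool_rot: [-3.14, -0.001, -0.144]
force: [-0.1, 0.0, -0.2]
grip_width: 0.0856
```

Request:
arm_command(
  targets=[
    [0,0,0,0,0,0],
    [0,0,0,0,0,0],
    [0,0,0,0,0,0],
    [0,0,0,0,0,0],
    [0,0,0,0,0,0],
    [0,0,0,0,0,0],
    [0,0,0,0,0,0],
    [0,0,0,0,0,0],
  ],
  grip=50,
  grip_force=40,
)

```text
clock: 5.55
position: [0.5839, -0.2561, 0.1162]
tool_rot: [-3.141, -0.002, -0.144]
force: [-0.2, 0.3, 0.6]
grip_width: 0.0428
```

Request:
arm_command(
  targets=[
    [0,0,1,0,0,0],
    [0,0,0,0,0,0],
    [0,0,0,0,0,0],
    [0,0,0,0,0,0],
    [0,0,0,0,0,0],
    [0,0,0,0,0,0],
  ],
  grip=20,
  grip_force=40,
)

```text
clock: 6.15
position: [0.584, -0.2562, 0.1154]
tool_rot: [-3.141, -0.002, -0.144]
force: [-0.8, 0.4, 1.2]
grip_width: 0.0291
```

The jaws stopped at 29 mm on the vial. Next is a short lift to check the hold.

Request:
arm_command(
  targets=[
    [0,0,-3,0,0,0],
    [0,0,-6,0,0,0],
    [0,0,-8,0,0,0],
    [0,0,-8,0,0,0],
    [0,0,-4,0,0,0],
    [0,0,0,0,0,0],
  ],
)

```text
clock: 6.75
position: [0.584, -0.2562, 0.1472]
tool_rot: [-3.141, -0.002, -0.144]
force: [0.6, 0.1, -1.0]
grip_width: 0.0289
```

```bash
cat > chk.py <<'E'
from h import *
from workcell import bot
import sys
s=bot.observe();w=bot.grab_frame('wrist');f=wristify(w,s['position'],s['tool_rot'])
print(s['clock'],s['position'],s['tool_rot'],s['force'],s['grip_width'])
cv2.imwrite(f'pics/{sys.argv[1]}.png',w['color'][:,:,::-1])
P=cloud(f);c=w['color'].astype(int);bl=(c.max(2)<60);bl[:,:280]=0;bl[:,375:]=0;bl[:230]=0;bl[340:]=0
m=bl&(w['depth']>0)&(w['depth']<.19)
zt=np.percentile(P[m][:,2],[50,90]);print('captop z',zt,'rel TCP',zt-s['position'][2])
E
python3 chk.py w4
```

```text
6.75 [ 0.58395473 -0.25622952  0.14724638] [-3.14058228e+00 -2.43133364e-03 -1.44337557e-01] [ 0.6176602   0.08399279 -0.97813468] 0.02885236082967135
captop z [0.16606233 0.16807116] rel TCP [0.01881595 0.02082477]
```

View pics/w4.png

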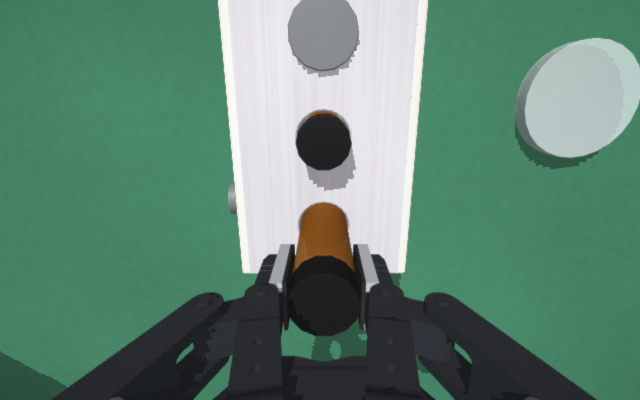

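The vial (cap at (323,295)) is gripped between both pads and rose with the tool, with no slip. The short vial hasn't moved. I'll keep lifting.

Request:
arm_command(
  targets=[
    [0,0,-6,0,0,0],
    [0,0,-12,0,0,0],
    [0,0,-15,0,0,0],
    [0,0,-15,0,0,0],
    [0,0,-15,0,0,0],
    [0,0,-12,0,0,0],
    [0,0,-6,0,0,0],
    [0,0,0,0,0,0],
  ],
)

```text
clock: 7.6
position: [0.5837, -0.2566, 0.2365]
tool_rot: [-3.141, -0.004, -0.145]
force: [-1.2, -0.8, -1.2]
grip_width: 0.0292
```

```bash
python3 chk.py w5
python3 - <<'E'
from h import *
from workcell import bot
s=bot.observe();print(togo(s,[.571,.158,.235],.13))
E
```

```text
7.6 [ 0.58370394 -0.25657465  0.23652966] [-3.14093112 -0.00373337 -0.14471203] [-1.16142774 -0.83696569 -1.20198116] 0.02915661980934445
captop z [0.25533551 0.25736903] rel TCP [0.01880585 0.02083937]
(array([ -72.2, -408.3,    1.1]), array([ -0.02,  -0.19, -15.74]))
```

Request:
arm_command(
  targets=[
    [-2,-10,0,0,0,0],
    [-4,-20,0,0,0,0],
    [-5,-30,0,0,0,0],
    [-5,-30,0,0,0,0],
    [-5,-30,0,0,0,0],
    [-5,-30,0,0,0,0],
    [-5,-30,0,0,0,0],
    [-5,-30,0,0,0,0],
  ],
)

```text
clock: 8.45
position: [0.5742, -0.0348, 0.2305]
tool_rot: [3.141, 0.005, -0.15]
force: [1.3, -0.6, -1.2]
grip_width: 0.0291
```

Request:
arm_command(
  targets=[
    [-5,-30,0,0,0,0],
    [-5,-30,0,0,0,0],
    [-5,-30,0,0,0,0],
    [-4,-20,0,0,0,0],
    [-2,-12,0,0,0,0],
    [-1,-6,0,0,0,0],
    [0,0,0,0,0,0],
    [0,0,0,0,0,0],
  ],
)

```text
clock: 9.25
position: [0.5663, 0.1081, 0.2263]
tool_rot: [3.14, 0.013, -0.142]
force: [-0.8, -0.5, -1.1]
grip_width: 0.0287
```

```bash
cat > cork.py <<'E'
from h import *
from workcell import bot
import sys
s=bot.observe();print(s['clock'],s['position'],s['tool_rot'],s['force'],s['grip_width'])
for n in('wrist','top'):
    w=bot.grab_frame(n);f=wristify(w,s['position'],s['tool_rot']) if n=='wrist' else w
    cv2.imwrite(f'pics/{sys.argv[1]}{n}.png',w['color'][:,:,::-1])
    P=cloud(f);hsv=cv2.cvtColor(w['color'],cv2.COLOR_RGB2HSV)
    m=(hsv[...,0]<22)&(hsv[...,1]>90)&(abs(P[...,2]-.006)<.006)&(np.hypot(P[...,0]-.571,P[...,1]-.158)<.075)
    m=cv2.morphologyEx(m.astype(np.uint8),cv2.MORPH_CLOSE,np.ones((5,5)))
    print(n);blobs(f,m,.006)
    q=P[m>0][:,:2]
    if len(q): # circle fit of convex hull, known 50 mm radius
        from scipy.optimize import least_squares
        h=cv2.convexHull(q.astype(np.float32))[:,0]
        r=least_squares(lambda p:np.hypot(*(h-p).T)-.05,[.571,.158],loss='soft_l1',f_scale=.002);print('fit',r.x)
print(togo(s,[.571,.158,.235],-.144))
E
python3 cork.py c1
```

```text
9.25 [0.56626801 0.10805717 0.22625187] [ 3.14008906  0.0128199  -0.14176083] [-0.7693542  -0.45237747 -1.08440261] 0.028669900530027957
wrist
6878 (321.8222351074219, 121.95543670654297) 47.4 cent [0.5686 0.1613 0.006 ] circ [0.5686 0.1612 0.006 ] cloud [0.5688 0.1614 0.0054]
fit [0.56810934 0.15880457]
top
435 (243.5, 210.0) 18.3 cent [0.5518 0.1289 0.006 ] circ [0.5504 0.1282 0.006 ] cloud [0.5522 0.1293 0.0064]
fit [0.57420117 0.16064451]
(array([ -2.5, -50.1,  -8.8]), array([0.09, 0.73, 0.13]))
```

Request:
arm_command(
  targets=[
    [0,-12,0,0,0.4,0],
    [0,-18,0,0,0.3,0],
    [0,-14,0,0,0,0],
    [0,-8,0,0,0,0],
    [0,0,0,0,0,0],
    [0,0,0,0,0,0],
  ],
)

```text
clock: 9.95
position: [0.5749, 0.1607, 0.2265]
tool_rot: [3.14, -0.001, -0.146]
force: [0.4, -0.0, -1.5]
grip_width: 0.0289
```

```bash
python3 cork.py c2; python3 chk.py c2b;python3 -c "
from h import *
from workcell import bot
print(togo(bot.observe(),[.569,.161,.095],-.144))"
```

```text
9.95 [0.57489883 0.16068173 0.22648836] [ 3.14011550e+00 -1.30784222e-03 -1.45952699e-01] [ 0.39431482 -0.02092443 -1.45996575] 0.02894254602728502
wrist
5356 (318.2019348144531, 170.51683044433594) 44.0 cent [0.5688 0.1659 0.006 ] circ [0.5687 0.1615 0.006 ] cloud [0.5693 0.1656 0.0054]
fit [0.56844026 0.15945745]
top
1941 (228.33460998535156, 200.0076904296875) 26.4 cent [0.5668 0.1548 0.006 ] circ [0.5698 0.1573 0.006 ] cloud [0.5659 0.1534 0.0063]
fit [0.56891979 0.15587187]
(array([-3.5,  3.2, -8.5]), array([ 0.08, -0.07, -0.11]))
10.05 [0.57489355 0.16038948 0.22649525] [ 3.14019697e+00 -1.30183822e-03 -1.46408462e-01] [ 0.35789776 -0.70487323 -1.08653809] 0.028816567058457088
captop z [0.24528287 0.24710812] rel TCP [0.01878762 0.02061286]
(array([ -6.1,  -0. , 131.5]), array([ 0.08, -0.08, -0.15]))
```

View pics/c2wrist.png

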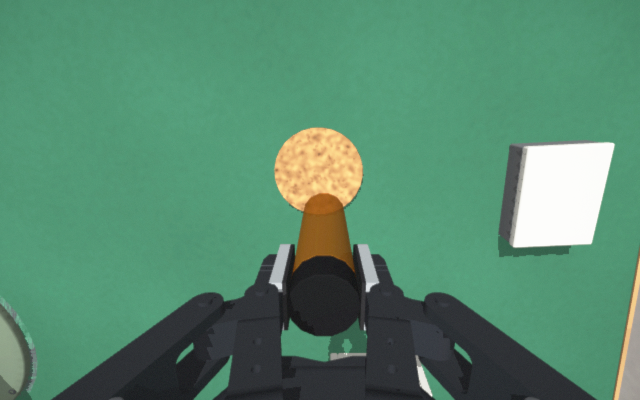

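The mat is at (318,170) and the vial hangs upright over its near edge as seen in perspective. I'll go down to about 0.115, then approach slowly.

Request:
arm_command(
  targets=[
    [-3,0,8,0,0,0],
    [-2,0,16,0,0,0],
    [-1,0,20,0,0,0],
    [0,0,20,0,0,0],
    [0,0,18,0,0,0],
    [0,0,12,0,0,0],
    [0,0,6,0,0,0],
    [0,0,0,0,0,0],
  ],
)

```text
clock: 10.9
position: [0.5676, 0.1581, 0.1209]
tool_rot: [3.14, -0.002, -0.151]
force: [0.0, 0.3, -1.2]
grip_width: 0.0294
```

```bash
python3 cork.py c3; python3 chk.py c3b;python3 -c "
from h import *
from workcell import bot
print(togo(bot.observe(),[.569,.161,.0965],-.144))"
```

```text
10.9 [0.56759118 0.15805271 0.12094941] [ 3.13973825e+00 -1.53328006e-03 -1.50547177e-01] [ 0.03569404  0.25186117 -1.15117004] 0.02941425547929156
wrist
8949 (324.6341552734375, 195.0) 61.8 cent [0.5702 0.1697 0.006 ] circ [0.5687 0.1617 0.006 ] cloud [0.5736 0.1708 0.0054]
fit [0.56839364 0.15923399]
top
1276 (229.0, 200.5) 26.0 cent [0.5639 0.1428 0.006 ] circ [0.5688 0.156  0.006 ] cloud [0.5582 0.1413 0.0063]
fit [0.56600688 0.15089058]
(array([   3.6,   -0.2, -114. ]), array([ 0.11, -0.09, -0.38]))
11.0 [0.5681056  0.15826315 0.12196622] [ 3.14049699e+00 -2.75624138e-03 -1.50412242e-01] [-0.37395834  0.5744427  -1.14527259] 0.02884660583959841
captop z [0.14080686 0.14272804] rel TCP [0.01884064 0.02076182]
(array([ 0.3, -2.7, 25.7]), array([ 0.05, -0.18, -0.37]))
```

Request:
arm_command(
  targets=[
    [0,-2,4,0,0,0],
    [0,-1,5,0,0,0],
    [0,0,5,0,0,0],
    [0,0,3,0,0,0],
    [0,0,2,0,0,0],
    [0,0,0,0,0,0],
    [0,0,0,0,0,0],
  ],
)

```text
clock: 11.75
position: [0.5696, 0.1621, 0.103]
tool_rot: [-3.141, -0.005, -0.15]
force: [-0.1, 0.1, -0.4]
grip_width: 0.0289
```

Request:
arm_command(
  targets=[
    [0,0,2,0,0,0],
    [0,0,2,0,0,0],
    [0,0,1,0,0,0],
    [0,0,0,0,0,0],
    [0,0,0,0,0,0],
  ],
)

```text
clock: 12.25
position: [0.5697, 0.1621, 0.0978]
tool_rot: [-3.141, -0.006, -0.15]
force: [-0.2, 0.9, -1.4]
grip_width: 0.0289
```

Request:
arm_command(
  targets=[
    [0,0,1,0,0,-0.2],
    [0,0,0,0,0,0],
    [0,0,0,0,0,0],
  ],
)

```text
clock: 12.55
position: [0.5698, 0.1621, 0.0968]
tool_rot: [-3.141, -0.006, -0.146]
force: [0.1, 0.1, -0.2]
grip_width: 0.0291
```

Request:
arm_command(
  targets=[
    [0,0,1,0,0,0],
    [0,0,0,0,0,0],
    [0,0,0,0,0,0],
  ],
)

```text
clock: 12.85
position: [0.5703, 0.1622, 0.0966]
tool_rot: [-3.14, -0.007, -0.146]
force: [-0.5, -1.0, -0.7]
grip_width: 0.0292
```

Request:
arm_command(
  targets=[
    [0,0,1,0,0,0],
    [0,0,1,0,0,0],
    [0,0,0,0,0,0],
  ],
)

```text
clock: 13.15
position: [0.5709, 0.1623, 0.0966]
tool_rot: [-3.138, -0.008, -0.147]
force: [0.0, 0.3, -0.5]
grip_width: 0.0294
```

```bash
python3 chk.py c4
```

```text
13.15 [0.57086708 0.16233166 0.0966458 ] [-3.13845888 -0.00768567 -0.14674321] [ 1.57231801e-04  3.20334926e-01 -4.96125346e-01] 0.029415170836187193
captop z [0.11545975 0.11736548] rel TCP [0.01881395 0.02071968]
```

The cap top is at 0.116 (0.006 + 0.110), the tool no longer descends, and the load has dropped from about −1.2 to −0.5 N. The foot is on the cork, so I'll release.

Request:
arm_command(
  targets=[
    [0,0,0,0,0,0],
    [0,0,0,0,0,0],
    [0,0,0,0,0,0],
    [0,0,0,0,0,0],
    [0,0,0,0,0,0],
  ],
  grip=45,
)

```text
clock: 13.7
position: [0.5711, 0.1624, 0.0961]
tool_rot: [-3.139, -0.008, -0.147]
force: [-0.1, 0.5, -0.2]
grip_width: 0.0385
```

Request:
arm_command(
  targets=[
    [0,0,0,0,0,0],
    [0,0,0,0,0,0],
    [0,0,0,0,0,0],
    [0,0,0,0,0,0],
    [0,0,0,0,0,0],
    [0,0,0,0,0,0],
  ],
  grip=90,
)

```text
clock: 14.3
position: [0.571, 0.1624, 0.096]
tool_rot: [-3.139, -0.008, -0.147]
force: [-0.3, 0.2, 0.4]
grip_width: 0.0768
```

Request:
arm_command(
  targets=[
    [0,0,-5,0,0,0],
    [0,0,-10,0,0,0],
    [0,0,-20,0,0,0],
    [0,0,-25,0,0,0],
    [0,0,-25,0,0,0],
    [0,0,-20,0,0,0],
    [0,0,-10,0,0,0],
    [0,0,0,0,0,0],
  ],
)

```text
clock: 15.1
position: [0.57, 0.1617, 0.2197]
tool_rot: [-3.138, -0.009, -0.147]
force: [-0.3, -0.0, -0.3]
grip_width: 0.0769
```

Run:
```python
from h import *
from workcell import bot
s=bot.observe();print(s['clock'],s['position'],s['force'],s['grip_width'])
ims=[]
for n in('wrist','scene'):
    w=bot.grab_frame(n);f=wristify(w,s['position'],s['tool_rot']) if n=='wrist' else w
    P=cloud(f);c=w['color'].astype(int);bl=c.max(2)<60;near=np.hypot(P[...,0]-.571,P[...,1]-.16)<.05
    print(n);blobs(f,bl&near&(abs(P[...,2]-.116)<.008),.116,40)
    hsv=cv2.cvtColor(w['color'],cv2.COLOR_RGB2HSV);m=(hsv[...,0]<22)&(hsv[...,1]>90)&near&(P[...,2]<.012);blobs(f,m,.006,40)
    blobs(f,bl&(np.hypot(P[...,0]-.593,P[...,1]+.2)<.03)&(abs(P[...,2]-.105)<.006),.105,40)
    ims.append(w['color'][:,:,::-1])
cv2.imwrite('pics/end.png',cv2.resize(np.vstack(ims),(480,600)))
```

```text
15.1 [0.57000167 0.16170814 0.21974381] [-0.28544972 -0.03025367 -0.28634752] 0.07691823698693792
wrist
1104 (324.37408447265625, 202.477783203125) 19.2 cent [0.5712 0.1631 0.116 ] circ [0.5713 0.1633 0.116 ] cloud [0.5712 0.1629 0.1154]
4279 (321.95709228515625, 172.66336059570312) 44.1 cent [0.57   0.1699 0.006 ] circ [0.5697 0.1618 0.006 ] cloud [0.5708 0.1724 0.0054]
scene
188 (387.5, 215.0) 8.7 cent [0.5787 0.1635 0.116 ] circ [0.58   0.1639 0.116 ] cloud [0.5784 0.163  0.1159]
1322 (379.6972961425781, 261.54931640625) 27.1 cent [0.5807 0.1635 0.006 ] circ [0.5762 0.1618 0.006 ] cloud [0.5837 0.1686 0.0062]
94 (222.61538696289062, 163.0) 6.7 cent [ 0.5972 -0.1962  0.105 ] circ [ 0.5977 -0.1958  0.105 ] cloud [ 0.597  -0.1973  0.1048]
```

View pics/end.png

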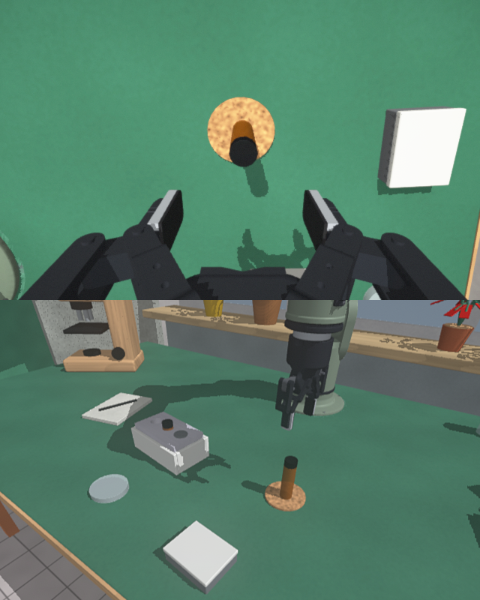

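The vial stands upright on the mat, with its cap axis within about 2 mm of the mat centre. The gripper is clear and the short vial is unmoved, so I'm handing in.

```bash
python3 -c "
from workcell import bot
print(bot.job_done())"
```

```text
the job is handed in; nothing more can be done
None
```

I gripped the tall vial across the block's clear x sides and drew it straight up; its foot reached about 0.145 m, with no slip. I then carried it upright to the cork mat, lowered it until the tool stopped descending, released it and backed the gripper off. I handed the job in at about 15 s; no verdict is reported.

**Last checks:**
- **Position:** in the wrist view the vial's cap is about 2 mm from the mat centre. The scene camera puts it about 4 mm off.
- **Seating:** the cap top is at about 0.116 m, which is where it should be with the foot on the cork. The vial looks upright in both views.
- **Short vial:** it moved less than 1 mm, compared with the same camera's first picture.
- **Gripper:** it is open, about 0.1 m above where it released the vial, and the force reading is near zero.

**Disagreements:** the scene and top cameras differed by about 5–8 mm in absolute position, so I relied on the wrist camera. At touch-down the force reading was within its noise, so I judged contact mainly from height and the tool no longer descending.

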